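# Open the charcoal grill's ash drawer with the draw hook

### The job

Open the charcoal grill's ash drawer for lighting with the draw hook, so that nothing of the robot touches the sooty grill and drawer: draw the hook out from under the wire rack, lay it down flat clear of the rack, and take it again by its wooden handle. Work the bow round through the eye of the drawer's pull until the eye sits at the middle of the bow and the handle points straight out from the grill's front, then draw the drawer open about 80 mm and leave the hook lying in the eye with its handle down. Leave the plate, mug, bottle, jar and spatula where they are.

Things in the scene. Friction and masses are not known exactly. Their poses are not given: they have to be found in the camera images.
- hook: Draw hook, 186 mm long, 0.28 kg, lying flat: a 9 mm round dark steel bar bent into a C-shaped bow, with a wooden handle. Origin: centre of the bow's curve, level with the handle's underside (on the table as it lies). x runs from the handle towards the bow, z up. It balances in the handle, at x -75 mm, so it lies level. At the start its handle is under the rack and half the bow sticks out.
- hook_bow (a point): Middle of the hook's bow, on the bar's centreline (hook frame x 36, y 0, z 11 mm; axes as the hook's). The bow is an arc of radius 36 mm about the hook's origin, level, 11 mm above it. Measured anticlockwise from +x it starts at -90 deg (x 0, y -36 mm, where the straight shank joins) and runs through 0 deg (this point) to the free tip at 120 deg.
- hook_handle (a point): Middle of the hook's dark wooden handle (hook frame x -95, y -36, z 11 mm; axes as the hook's). The handle is flat-sided, 100 mm long (x -45 to -145 mm), 20 mm wide, 22 mm high, in line with the bare shank, which runs at y -36 mm from it to the bow.
- rack: Low wire rack on four thin corner legs, 270 mm deep, 280 mm wide, top 58 mm above the table, 50 mm clear beneath; fixed. A pan of leaf parcels, up to 115 mm above the table, stands on it from 135 mm behind the front edge. Origin: on the table under the middle of the front edge; +x points level out of the front, so x below 0 is under the rack.
- grill: Low steel charcoal grill, 420 mm wide, 200 mm deep, 180 mm high, fixed. Origin: on the table directly below the centre of the drawer's eye when the drawer is shut. x points into the grill: its front face is 115 mm beyond the origin, -x is the way the drawer opens.
- eye (a point): Centre of the eye on the ash drawer's pull rod, 24 mm above the table: an upright steel ring, bore 24 mm, 44 mm outside, bar 10 mm thick. Axes as the grill's; the hole runs along y. The rod, 10 mm thick, at the same height, joins the ring's +x side to the drawer front, 109 mm from the eye's centre. The eye moves with the drawer.
- ash_drawer (a joint): How far the ash drawer is open (m): 0 shut, 0.14 fully open. Slides with a friction of about 3 N and stays where it is left.
- plate: White plate, 170 mm across, 18 mm high; origin at the centre of its underside. Leave it.
- sauce: Sauce bottle, 60 mm across, 190 mm high; origin at the centre of its underside. Leave it.
- mug: Steel mug, 80 mm across, 85 mm high; origin at the centre of its underside. Leave it.
- turner: Spatula lying flat, 200 mm long; origin at its middle, on the table. Leave it.
- jar: Glass jar with steel lid, 70 mm across, 90 mm high; origin at the centre of its underside. Leave it.
Things that resemble listed ones, but are neither listed nor needed, are in the scene too. Several things have the shape of the hook; the one meant has the colours described above.

How it is judged:
On the way, in this order (a step that is already met when the one before it is completed fails the run):
1. the hook is drawn out from under the rack and laid down, let go, on the clear table (x of hook_handle in the frame of rack above 0 m and height (world z) of hook below 0.008 m and angle between hook's own z axis and vertical below 0.15 rad and contact force between the fingers and hook below 0.1 N), for 0.1 s.
2. the hook, taken by its handle, has its bow through the eye: the eye at the middle of the bow (within 22 mm), the handle pointing straight out from the grill's front (within 0.45 rad) (distance between hook_bow and eye below 0.022 m and angle between the x axis of hook_bow and the x axis of eye, either way round below 0.45 rad and x of hook_handle in the frame of eye below -0.08 m and distance between the grasp point and hook_handle below 0.07 m), for 0.2 s.
3. the drawer is drawn open 60 to 100 mm with the hook held by its handle (value of joint ash_drawer between 0.06 and 0.1 m and distance between hook_bow and eye below 0.025 m and distance between the grasp point and hook_handle below 0.07 m), for 0.2 s.
At the end, for the whole second after the job is handed in: The ash drawer stands open 60 to 100 mm; the hook lies at rest, let go, with its bow still through the eye (middle of the bow within 25 mm of the eye's centre) and its handle down near the table (its middle below 30 mm), pointing out from the grill's front within 0.6 rad (value of joint ash_drawer between 0.06 and 0.1 m and distance between hook_bow and eye below 0.025 m and angle between the x axis of hook_bow and the x axis of eye, either way round below 0.6 rad and x of hook_handle in the frame of eye below -0.08 m and height (world z) of hook_handle below 0.03 m and linear speed of hook below 0.02 m/s and contact force between the fingers and hook below 0.1 N); the robot touches nothing.
It fails at once if the robot touches the grill or its sooty drawer (over 1 N) (contact force between any of the fingers, the arm and grill above 1 N).
It fails at once if the plate, bottle, mug, jar or spatula is shifted more than 40 mm (distance of any of plate, sauce, mug, turner, jar from where it was at the start of the episode above 0.04 m).
It also fails if it takes over 70 s, if anything falls off the work surface, if the arm or the gripper's body presses on something with over 40 N, if the wrist force passes 120 N, or if a joint passes its speed limit or range.

### The arm

A 6-joint arm with a two-finger parallel gripper is mounted at the origin on the work surface. World frame = base frame: x ahead of the robot, y to its left, z up, the work surface at z = 0. Lengths are in m, angles in rad, forces in N, time in s.
With the tool pointing down it reaches from about 0.25 to 0.8 m from the base axis. Payload 3.9 kg.
Tool frame: the origin (TCP) lies on the centre line of the jaws, within the pads' length; the fingertips stand 14 mm ahead of it and the grasp point (between the pads) lies 5 mm behind it; z points along the fingers, y is the line along which they close (so a half turn about z gives the same grasp; the last joint's range is limited). The gripper opens to 85 mm and grips with 20 to 120 N. Pads are 22 mm wide; open, the fingers measure 114 mm over their backs; the gripper's body (76 mm by 85 mm) begins 54 mm behind the grasp point. The pads swing forward as they close: fully open they stand 13 mm farther back than shut.
Start: joints at [-1.136, 0.26, -0.138, 1.173, 0, 1.571], TCP at [0.221, -0.476, 0.245] pointing down, gripper open.
Joint ranges: [-2.78, 2.78], [-0.83, 1.72], [-1.28, 1.37], [-1.9, 2.12], [-1.57, 1.48], [-3.14, 3.14]. Speed limits (rad/s): [2.57, 2.57, 3.14, 3.14, 3.14, 3.14].

### API

Orientations are given as a unit quaternion [x, y, z, w].
In Python, from workcell import * gives the robot as it stands.
- The arm moves only by the shell command python3 -m inch 'ROWS' [FORCE]. ROWS is JSON, a list of rows, each an object with "claw": the opening, from 0 (shut) to 1 (fully open); "slide": the shift along the tool's x, y, z as a fraction of full scale, a list of three; "dr": the turn, a rotation vector about the tool's x, y, z as a fraction of full scale, a list of three. A call has exactly 5 rows; each row is the pose to reach, as a shift and turn from the pose commanded when the call began, along the tool's axes at that moment; what a row does not reach only later rows make up. Full scale, the value 1, is 25 cm for a shift and 90 degrees for a turn. A row lasts 1/12 s, in which the tool goes at most 41.7 mm and 7.16 degrees, less where a joint would pass 70% of its speed; a pose out of reach is approached as far as the arm can. A call with a number of a shift or a turn outside -1 to 1 is refused whole. A call with a gripper value outside its range is refused whole. The fingers move at their own pace and stop on an object; FORCE is the grip in N (left out, the last holds). Time passes only in rows, so rows that repeat a pose let the fingers close, or fill a call up. It gives the time, the measured TCP pose, the force, the opening and the grip force at its end, in the units of the state.
- get_obs(): the state, without advancing time (a new reading comes with each control period).
- read_camera(name): name is "side" or "top"; returns a dict with "img" (400x640x3 uint8, blue, green, red), "intrinsics" (3x3 intrinsics, pixels), "rvec" (rotation vector, rad) and "tvec" (3), from world to camera coordinates, as OpenCV has them. Camera axes: x right, y down, z forward; pixel columns grow to the right and rows downward; lengths in m; the calibration is good to about 2 mm. A picture is of the moment at which its call begins. There is no depth.
- sign_off(): hands the job in; it is judged then, once.
The state is a dict: "time": time; "joints": joint angles; "joint_vel": joint speeds; "joint_torque": joint torques, N m; "tool_pos": TCP position; "eef_rot": TCP orientation; "force": force on the tool from outside, world axes, zero at the start; "ft_torque": the same for the moment, N m; "width": opening from 0.0 (shut) to 1.0 (fully open); "gripper_force": force on a finger pad.
Only numpy, scipy, OpenCV 4.12 (cv2) and the standard library are available. Lean on these libraries where they do the work, as an engineer would, in place of code of your own. Each camera call takes 0.05 s, during which the arm holds its last target. There are 200 camera calls.

## Working session

There is one attempt and no reset: what is moved stays moved. The work goes in short steps, Python scripts to look and compute and a shell command to move; the robot and the scene stay as the last step left them, time stands still between calls to the robot, and variables do not carry over. Pictures are saved under pics/ and viewed, at most 10 in all, crops included, and the job is handed in when it is done.

```bash
mkdir -p pics
cat > h.py <<'E'
from workcell import *
import numpy as np, cv2
from scipy.spatial.transform import Rotation as R
def cam(n):
    c=read_camera(n); return c
def ray(c,u,v,z):
    """pixel -> world point on plane height z"""
    K=np.array(c["intrinsics"]);Rm=cv2.Rodrigues(np.array(c["rvec"],float))[0];t=np.array(c["tvec"],float).ravel()
    o=-Rm.T@t; d=Rm.T@np.linalg.inv(K)@np.array([u,v,1.])
    return o+d*(z-o[2])/d[2]
def proj(c,P):
    return cv2.projectPoints(np.array(P,float).reshape(-1,1,3),np.array(c["rvec"],float),np.array(c["tvec"],float),np.array(c["intrinsics"],float),None)[0].reshape(-1,2)
E
python3 - <<'E'
from h import *
for n in("top","side"):
    c=cam(n);cv2.imwrite(f"pics/{n}0.png",c["img"])
    Rm=cv2.Rodrigues(np.array(c["rvec"],float))[0];print(n,c["intrinsics"],-Rm.T@np.array(c["tvec"]).ravel(),Rm)
o=get_obs();print(o)
E
```

```text
top [[380.78951669   0.         322.56369249]
 [  0.         380.78951669 199.29882951]
 [  0.           0.           1.        ]] [ 0.35497022 -0.08180679  1.01366521] [[ 0.0193126  -0.99961633  0.01985495]
 [-0.99273973 -0.02153028 -0.11833968]
 [ 0.11872176 -0.01742535 -0.99277465]]
side [[480.76538032   0.         320.61913424]
 [  0.         480.76538032 200.0743381 ]
 [  0.           0.           1.        ]] [-0.04505614  0.85819841  1.05366543] [[-0.88795331 -0.45966667 -0.01566762]
 [-0.30554198  0.61500251 -0.72692229]
 [ 0.34377758 -0.64068594 -0.68654098]]
{'time': 0.1, 'joints': array([-1.13600520e+00,  2.60575796e-01, -1.39281164e-01,  1.17271610e+00,
        4.08733922e-05,  1.57079329e+00]), 'joint_vel': array([-0.00019706, -0.00166466,  0.00244851,  0.00050105,  0.00102831,
       -0.00031718]), 'joint_torque': array([-7.24427700e-04, -4.06508374e+01,  2.54527527e+01,  1.01077423e-02,
       -2.97349707e-04, -1.65516292e-05]), 'tool_pos': array([ 0.22089258, -0.47558833,  0.24455488]), 'eef_rot': array([ 9.76461795e-01,  2.15688602e-01, -1.71652457e-04, -8.71865400e-04]), 'force': array([ 0.20096725, -0.07413253, -0.01688287]), 'ft_torque': array([-0.01403005,  0.0132313 , -0.02471123]), 'gripper_force': 0.0, 'width': 1.000108301179861}
```

View pics/top0.png

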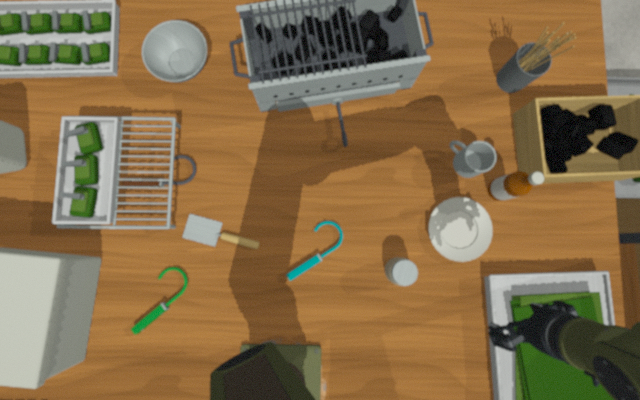

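View pics/side0.png

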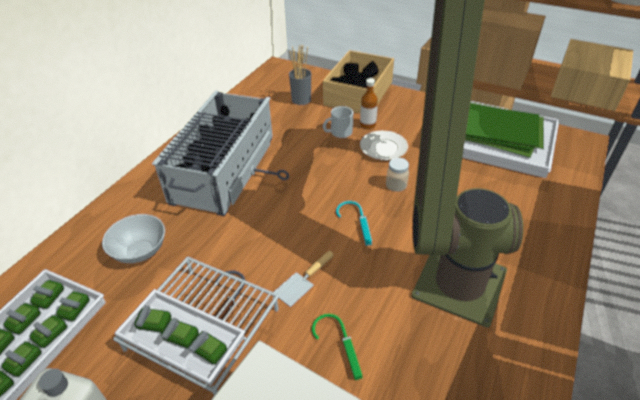

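Hook-shaped things: green (top 160,300), cyan (top 315,250), dark one under the rack (bow at top 187,168; side 232,280). Only the dark one has dark steel and dark wood and lies under the rack. I'll confirm this with an enlarged crop, and look at the eye in the same picture.

Run:
```python
from h import *
t=cv2.imread("pics/top0.png");s=cv2.imread("pics/side0.png")
r=lambda im,x,y,w,h,W,H:cv2.resize(im[y:y+h,x:x+w],(W,H),interpolation=cv2.INTER_CUBIC)
a=r(t,50,110,160,120,400,300);b=r(s,110,250,180,135,400,300)
a2=r(t,300,85,80,80,300,300);b2=r(s,230,150,80,80,300,300)
cv2.imwrite("pics/crop1.png",np.vstack([np.hstack([a,a2]),np.hstack([b,b2])]))
c=cam("top")
for n,u,v,z in[("rack FL",177,118,.058),("FR",174,228,.058),("BL",62,117,.058),("BR",54,225,.058),("bow",196,168,.011),("eye",345,141,.024),("rodbase",338,100,.024),("gl",262,107,0),("gr",424,90,0)]:print(n,ray(c,u,v,z).round(3))
```

```text
rack FL [0.672 0.28  0.058]
FR [0.389 0.269 0.058]
BL [0.667 0.572 0.058]
BR [0.391 0.564 0.058]
bow [0.551 0.239 0.011]
eye [ 0.631 -0.156  0.024]
rodbase [ 0.745 -0.136  0.024]
gl [0.728 0.072 0.   ]
gr [ 0.79  -0.377  0.   ]
```

View pics/crop1.png

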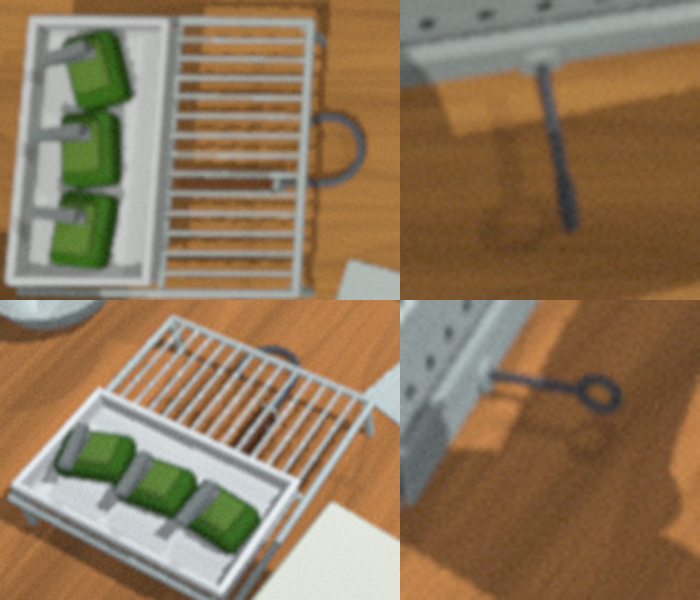

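The crop confirms the dark bow, whose shank runs back to a dark wooden handle under the wires. The eye is at side ≈(283,175), top ≈(344,138). Next I'll take precise measurements.

Run:
```python
from h import *
from scipy.optimize import least_squares
ct,cs=cam("top"),cam("side")
t=ct["img"].astype(int);s=cs["img"].astype(int)
def pts(im,x0,y0,x1,y1,thr=None):
    sub=im[y0:y1,x0:x1]; sat=sub[...,2]-sub[...,0]; br=sub.sum(2)
    m=(sat<25)&(br<330); ys,xs=np.nonzero(m); return xs+x0,ys+y0
xs,ys=pts(t,178,145,205,195)
P=np.array([ray(ct,u,v,.011) for u,v in zip(xs,ys)])[:,:2]
f=least_squares(lambda q:np.hypot(*(P-q).T)-.036,[.555,.28],loss="soft_l1",f_scale=.003)
print("bow n",len(P),"centre",f.x.round(4),"rms",np.sqrt(np.mean(f.fun**2)).round(4),P.min(0),P.max(0))
# eye side-view ring: blob
xs,ys=pts(s,268,160,300,190);print("side ring",len(xs),xs.min(),xs.max(),ys.min(),ys.max())
us,vs=(xs[xs>274].min()+xs.max())/2,0
xs2,ys2=pts(t,330,100,352,150);print("top rod",len(xs2),xs2.min(),xs2.max(),ys2.min(),ys2.max())
for y in range(ys2.min(),ys2.max()+1):
    k=xs2[ys2==y]
    if y%4==0 and len(k):print(y,k.min(),k.max(),ray(ct,k.mean(),y,.024).round(3))
for u,v in((282.8,174.8),):print("eye side",ray(cs,u,v,.024).round(4))
for u,v in((344,137.5),):print("eye top",ray(ct,u,v,.024).round(4))
# side view: ascii of ring
for y in range(164,186):print(y,''.join('#' if ((xs==x)&(ys==y)).any() else '.' for x in range(262,300)))
```

```text
bow n 124 centre [0.5475 0.2799] rms 0.002 [0.50999902 0.2411129 ] [0.58587551 0.28855179]
side ring 83 268 288 170 179
top rod 137 336 346 102 146
104 336 339 [ 0.733 -0.135  0.024]
108 338 339 [ 0.722 -0.137  0.024]
112 338 340 [ 0.711 -0.139  0.024]
116 339 341 [ 0.7   -0.142  0.024]
120 340 342 [ 0.689 -0.145  0.024]
124 341 342 [ 0.678 -0.146  0.024]
128 341 343 [ 0.667 -0.148  0.024]
132 342 344 [ 0.656 -0.15   0.024]
136 342 345 [ 0.645 -0.152  0.024]
140 343 346 [ 0.634 -0.155  0.024]
144 344 346 [ 0.623 -0.156  0.024]
eye side [ 0.6387 -0.1552  0.024 ]
eye top [ 0.6409 -0.1533  0.024 ]
164 ......................................
165 ......................................
166 ......................................
167 ......................................
168 ......................................
169 ......................................
170 ..................#####...............
171 ......##........########..............
172 ......#######..####...###.............
173 ......############.....###............
174 .............#####......###...........
175 ................##......###...........
176 ................###.....###...........
177 .................####...###...........
178 ..................########............
179 ....................#####.............
180 ......................................
181 ......................................
182 ......................................
183 ......................................
184 ......................................
185 ......................................
```

```bash
python3 -m inch '[{"claw":0.25,"slide":[0.12,-0.104,0],"dr":[0,0,0]},{"claw":0.25,"slide":[0.24,-0.208,0],"dr":[0,0,0]},{"claw":0.25,"slide":[0.36,-0.312,0],"dr":[0,0,0]},{"claw":0.25,"slide":[0.48,-0.416,0],"dr":[0,0,0]},{"claw":0.25,"slide":[0.6,-0.52,0],"dr":[0,0,0]}]' 20
cat >> h.py <<'E'
def st():
    o=get_obs();Rm=R.from_quat(o["eef_rot"]).as_matrix()
    print("t",round(o["time"],2),"pos",o["tool_pos"].round(4),"yaw_y",np.degrees(np.arctan2(Rm[1,1],Rm[0,1])).round(2),"tilt",np.degrees(np.arccos(-Rm[2,2])).round(2),"q",np.degrees(o["joints"]).round(1),"w",round(o["width"]*85,1),"gf",o["gripper_force"],"F",o["force"].round(2))
    return o,Rm
def go(target,yaw_y=None):
    """fractions to type, for world target pos and tool-y yaw (deg)"""
    o,Rm=st();d=Rm.T@(np.array(target)-o["tool_pos"])/.25
    r=0
    if yaw_y is not None:
        cur=np.degrees(np.arctan2(Rm[1,1],Rm[0,1]));r=-((yaw_y-cur+180)%360-180)/90
    print("slide",d.round(3),"drz",round(r,3));return d,r
E
python3 -c "
from h import *
go([.5475,.244,.15],-90)"
```

```text
time: 0.67
tool_pos: [0.3026, -0.2934, 0.2452]
eef_rot: [0.977, 0.215, 0.0, -0.0]
force: [0.3, -0.7, -0.2]
width: 0.297
gripper_force: 0.0
t 0.67 pos [ 0.3026 -0.2934  0.2452] yaw_y -65.15 tilt 0.01 q [-44.1   4.7 -20.7  64.6   0.  111. ] w 25.3 gf 0.0 F [ 0.29 -0.72 -0.24]
slide [ 1.792 -1.539  0.381] drz 0.276
```

```bash
python3 -m inch '[{"claw":0.25,"slide":[0.07,-0.06,0],"dr":[0,0,-0.069]},{"claw":0.25,"slide":[0.14,-0.12,0],"dr":[0,0,-0.138]},{"claw":0.25,"slide":[0.21,-0.18,0],"dr":[0,0,-0.207]},{"claw":0.25,"slide":[0.285,-0.24,0],"dr":[0,0,-0.276]},{"claw":0.25,"slide":[0.357,-0.305,0],"dr":[0,0,-0.344]}]' 
python3 -m inch '[{"claw":0.25,"slide":[0.09,-0.015,0],"dr":[0,0,-0.069]},{"claw":0.25,"slide":[0.18,-0.03,0],"dr":[0,0,-0.138]},{"claw":0.25,"slide":[0.27,-0.045,0],"dr":[0,0,-0.207]},{"claw":0.25,"slide":[0.365,-0.06,0],"dr":[0,0,-0.276]},{"claw":0.25,"slide":[0.464,-0.077,0],"dr":[0,0,-0.344]}]' >/dev/null
python3 -m inch '[{"claw":0.25,"slide":[0.09,0.035,0],"dr":[0,0,-0.069]},{"claw":0.25,"slide":[0.18,0.07,0],"dr":[0,0,-0.138]},{"claw":0.25,"slide":[0.27,0.105,0],"dr":[0,0,-0.207]},{"claw":0.25,"slide":[0.355,0.14,0],"dr":[0,0,-0.276]},{"claw":0.25,"slide":[0.438,0.172,0],"dr":[0,0,-0.344]}]' >/dev/null
python3 -m inch '[{"claw":0.25,"slide":[0.06,0.075,0],"dr":[0,0,-0.069]},{"claw":0.25,"slide":[0.12,0.15,0],"dr":[0,0,-0.138]},{"claw":0.25,"slide":[0.18,0.225,0],"dr":[0,0,-0.207]},{"claw":0.25,"slide":[0.235,0.3,0],"dr":[0,0,-0.276]},{"claw":0.25,"slide":[0.287,0.372,0],"dr":[0,0,-0.344]}]' >/dev/null
python3 -m inch '[{"claw":0.25,"slide":[0.01,0.09,0],"dr":[0,0,-0.069]},{"claw":0.25,"slide":[0.02,0.18,0],"dr":[0,0,-0.138]},{"claw":0.25,"slide":[0.03,0.27,0],"dr":[0,0,-0.207]},{"claw":0.25,"slide":[0.04,0.365,0],"dr":[0,0,-0.276]},{"claw":0.25,"slide":[0.054,0.467,0],"dr":[0,0,-0.344]}]' >/dev/null
python3 -c "
from h import *
go([.5475,.2425,.016],90)"
```

```text
time: 1.08
tool_pos: [0.3517, -0.1872, 0.2454]
eef_rot: [0.882, 0.471, 0.0, 0.0]
force: [0.1, -0.3, -1.2]
width: 0.251
gripper_force: 0.0
t 2.75 pos [0.5475 0.2399 0.2451] yaw_y 90.0 tilt 0.03 q [23.7 22.2  2.7 70.6 -0.  23.7] w 21.4 gf 0.0 F [-0.14  0.13  0.33]
slide [-0.     0.011  0.916] drz 0.0
```

```bash
python3 -m inch '[{"claw":0.25,"slide":[0,0.01,0.15],"dr":[0,0,0]},{"claw":0.25,"slide":[0,0.01,0.3],"dr":[0,0,0]},{"claw":0.25,"slide":[0,0.01,0.45],"dr":[0,0,0]},{"claw":0.25,"slide":[0,0.01,0.6],"dr":[0,0,0]},{"claw":0.25,"slide":[0,0.01,0.68],"dr":[0,0,0]}]'
python3 -m inch '[{"claw":0.25,"slide":[0,0,0.05],"dr":[0,0,0]},{"claw":0.25,"slide":[0,0,0.1],"dr":[0,0,0]},{"claw":0.25,"slide":[0,0,0.15],"dr":[0,0,0]},{"claw":0.25,"slide":[0,0,0.2],"dr":[0,0,0]},{"claw":0.25,"slide":[0,0,0.236],"dr":[0,0,0]}]'
python3 - <<'E'
from h import *
st()
for n in("side","top"):
    c=cam(n);p=proj(c,[[.5475,.244,.011]])[0].astype(int);print(p)
    x,y=p-[50,38];cv2.imwrite(f"pics/g_{n}.png",cv2.resize(c["img"][max(y,0):y+76,x:x+100],(400,304),interpolation=cv2.INTER_CUBIC))
cv2.imwrite("pics/g.png",np.hstack([cv2.imread("pics/g_side.png"),cv2.imread("pics/g_top.png")]))
E
```

```text
time: 3.17
tool_pos: [0.5444, 0.2406, 0.0708]
eef_rot: [0.002, 1.0, -0.001, -0.003]
force: [0.0, -0.2, 0.1]
width: 0.251
gripper_force: 0.0
time: 3.58
tool_pos: [0.5466, 0.2414, 0.0149]
eef_rot: [0.002, 1.0, -0.0, -0.001]
force: [0.4, -1.6, 2.7]
width: 0.248
gripper_force: 0.0
t 3.58 pos [0.5466 0.2414 0.0149] yaw_y 89.71 tilt 0.09 q [ 23.8  32.3 -17.5  40.3  -0.   24.1] w 21.0 gf 0.0 F [ 0.44 -1.63  2.71]
[237 272]
[194 169]
```

View pics/g.png

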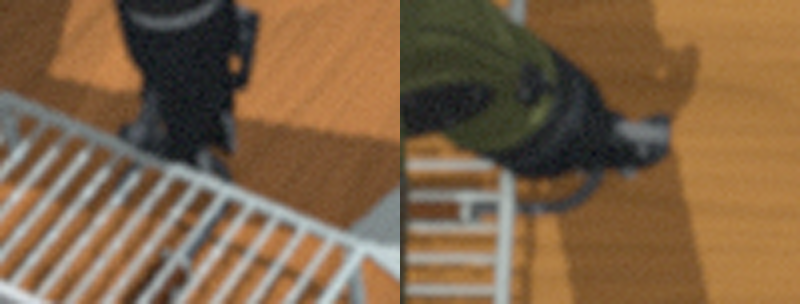

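The picture shows the gripper at the bow just outside the rack's front edge, with small forces. I'll close the fingers.

```bash
python3 -m inch '[{"claw":0,"slide":[0,0,0],"dr":[0,0,0]},{"claw":0,"slide":[0,0,0],"dr":[0,0,0]},{"claw":0,"slide":[0,0,0],"dr":[0,0,0]},{"claw":0,"slide":[0,0,0],"dr":[0,0,0]},{"claw":0,"slide":[0,0,0],"dr":[0,0,0]}]' 40
python3 -c "
from h import *
go([.5475,.00,.016],90)"
```

```text
time: 4.1
tool_pos: [0.5475, 0.2418, 0.0166]
eef_rot: [0.003, 1.0, 0.0, 0.0]
force: [1.0, 1.1, -1.8]
width: 0.095
gripper_force: 37.0
t 4.1 pos [0.5475 0.2418 0.0166] yaw_y 89.7 tilt 0.04 q [ 23.8  32.2 -17.4  40.4   0.   24.1] w 8.1 gf 36.95222429931164 F [ 0.99  1.1  -1.78]
slide [-0.005 -0.967  0.002] drz -0.003
```

```bash
for i in 1 2 3; do python3 -m inch '[{"claw":0,"slide":[0,-0.065,0],"dr":[0,0,0]},{"claw":0,"slide":[0,-0.13,0],"dr":[0,0,0]},{"claw":0,"slide":[0,-0.195,0],"dr":[0,0,0]},{"claw":0,"slide":[0,-0.26,0],"dr":[0,0,0]},{"claw":0,"slide":[0,-0.32,0],"dr":[0,0,0]}]'|tail -4; done
python3 -m inch '[{"claw":0,"slide":[0,0,0],"dr":[0,0,0]},{"claw":0.1,"slide":[0,0,0],"dr":[0,0,0]},{"claw":0.25,"slide":[0,0,0],"dr":[0,0,0]},{"claw":0.25,"slide":[0,0,0],"dr":[0,0,0]},{"claw":0.25,"slide":[0,0,0],"dr":[0,0,0]}]'
python3 -m inch '[{"claw":0.25,"slide":[0,0,-0.05],"dr":[0,0,0]},{"claw":0.25,"slide":[0,0,-0.12],"dr":[0,0,0]},{"claw":0.25,"slide":[0,0,-0.25],"dr":[0,0,0]},{"claw":0.25,"slide":[0,0,-0.38],"dr":[0,0,0]},{"claw":0.25,"slide":[0,0,-0.5],"dr":[0,0,0]}]'
python3 - <<'E'
from h import *
st()
t,s=cam("top")["img"],cam("side")["img"]
cv2.imwrite("pics/out.png",np.vstack([cv2.resize(t[120:220,150:400],(700,280)),cv2.resize(s[160:300,180:440],(591,318))[:,:591].copy() if 0 else cv2.resize(s[160:270,180:455],(700,280))]))
E
```

```text
eef_rot: [0.002, 1.0, 0.0, -0.0]
force: [-0.4, 2.3, -1.9]
width: 0.094
gripper_force: 36.8
eef_rot: [0.003, 1.0, 0.0, -0.0]
force: [0.3, 1.3, -1.4]
width: 0.095
gripper_force: 39.0
eef_rot: [0.003, 1.0, 0.0, -0.0]
force: [-0.5, 0.9, -1.7]
width: 0.092
gripper_force: 39.0
time: 5.77
tool_pos: [0.5462, 0.0025, 0.0165]
eef_rot: [0.002, 1.0, 0.0, 0.0]
force: [-0.0, 0.3, -0.1]
width: 0.248
gripper_force: 0.0
time: 6.18
tool_pos: [0.5458, 0.0024, 0.1428]
eef_rot: [0.002, 1.0, 0.0, -0.0]
force: [0.9, -0.1, -0.1]
width: 0.251
gripper_force: 0.0
t 6.18 pos [0.5458 0.0024 0.1428] yaw_y 89.78 tilt 0.02 q [  0.2  20.5 -15.7  53.8   0.    0.5] w 21.3 gf 0.0 F [ 0.9  -0.11 -0.08]
```

View pics/out.png

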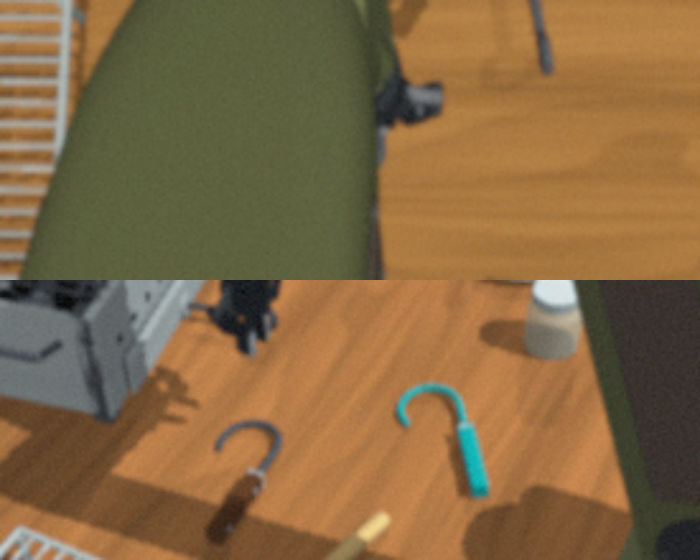

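The hook lies flat, clear of the rack. In side pixels the bow is around (275,220), the collar (281,239) and the handle middle (271,250). I'll measure it in that view.

Run:
```python
from h import *
from scipy.optimize import least_squares
c=cam("side");s=c["img"].astype(int)
x0,y0,x1,y1=255,205,300,270
sub=s[y0:y1,x0:x1];d=sub[...,2]-sub[...,0];br=sub.sum(2)
m=(d<28)&(br<330);h=(br<160)&(d>=15)
for y in range(y1-y0):print(y+y0,''.join('#' if m[y,x] and not h[y,x] else 'h' if h[y,x] else '.' for x in range(x1-x0)))
ys,xs=np.nonzero(m);k=ys+y0<232
P=np.array([ray(c,u+x0,v+y0,.011) for u,v in zip(xs[k],ys[k])])[:,:2]
f=least_squares(lambda q:np.hypot(*(P-q).T)-.036,[.5475,.04],loss="soft_l1",f_scale=.003)
print("centre",f.x.round(4),"rms",np.sqrt(np.mean(f.fun**2)))
ys,xs=np.nonzero(h);k=ys+y0>236
Q=np.array([ray(c,u+x0,v+y0,.014) for u,v in zip(xs[k],ys[k])])[:,:2]
mu=Q.mean(0);w,V=np.linalg.eigh(np.cov((Q-mu).T));a=V[:,1];a*=np.sign(-a[1])
pr=(Q-mu)@a;print("handle mu",mu.round(4),"n",len(Q),"yaw",np.degrees(np.arctan2(a[1],a[0])).round(1),"ext",pr.min().round(3),pr.max().round(3))
yaw=np.arctan2(a[1],a[0]);Rr=np.array([[np.cos(yaw),-np.sin(yaw)],[np.sin(yaw),np.cos(yaw)]])
print("in hook frame, handle mu:",(Rr.T@(mu-f.x)).round(4),"predict (-.095,-.036)")
```

```text
205 .............................................
206 .............................................
207 .............................................
208 .............................................
209 .............................................
210 .............................................
211 .............................................
212 .............................................
213 .............................................
214 .............................................
215 .........................#...................
216 ...................###########...............
217 .................######..#######.............
218 ...............####..........####............
219 ..............###..............###...........
220 .............###................###..........
221 ............##...................##..........
222 ...........##....................##..........
223 ...........##....................##..........
224 ..........##.....................##..........
225 ..........##....................###..........
226 ................................###..........

[... 1623 characters left out ...]
..........................
260 ......hhhhhhhhh..............................
261 .......hhhhhhh...............................
262 ........hhhh.................................
263 .........h.h.................................
264 .............................................
265 .............................................
266 .............................................
267 .............................................
268 .............................................
269 .............................................
centre [0.5449 0.0384] rms 0.0027746488021641214
handle mu [0.5067 0.1495] n 146 yaw -86.4 ext -0.034 0.034
in hook frame, handle mu: [-0.1134 -0.031 ] predict (-.095,-.036)
```

```bash
python3 -m inch '[{"claw":0.6,"slide":[0.03,0.1,0],"dr":[0,0,0.075]},{"claw":0.6,"slide":[0.06,0.2,0],"dr":[0,0,0.15]},{"claw":0.6,"slide":[0.09,0.3,0],"dr":[0,0,0.225]},{"claw":0.6,"slide":[0.12,0.4,0],"dr":[0,0,0.3]},{"claw":0.6,"slide":[0.148,0.484,0],"dr":[0,0,0.37]}]' >/dev/null
python3 -m inch '[{"claw":0.6,"slide":[0,0,0],"dr":[0,0,0.075]},{"claw":0.6,"slide":[0,0,0],"dr":[0,0,0.15]},{"claw":0.6,"slide":[0,0,0],"dr":[0,0,0.225]},{"claw":0.6,"slide":[0,0,0],"dr":[0,0,0.3]},{"claw":0.6,"slide":[0,0,0],"dr":[0,0,0.37]}]' >/dev/null
python3 -m inch '[{"claw":0.6,"slide":[0,0,0],"dr":[0,0,0.075]},{"claw":0.6,"slide":[0,0,0],"dr":[0,0,0.15]},{"claw":0.6,"slide":[0,0,0],"dr":[0,0,0.225]},{"claw":0.6,"slide":[0,0,0],"dr":[0,0,0.247]},{"claw":0.6,"slide":[0,0,0],"dr":[0,0,0.247]}]' 
python3 -c "
from h import *
go([.509,.1234,.017],1)"
```

```text
time: 7.58
tool_pos: [0.5084, 0.123, 0.1399]
eef_rot: [0.702, 0.713, -0.001, -0.001]
force: [-0.5, 0.5, -0.0]
width: 0.599
gripper_force: 0.0
t 7.58 pos [0.5084 0.123  0.1399] yaw_y 0.9 tilt 0.16 q [ 13.6  18.7 -19.   52.4   0.  102.7] w 50.9 gf 0.0 F [-0.47  0.49 -0.01]
slide [0.002 0.004 0.491] drz -0.001
```

```bash
python3 -m inch '[{"claw":0.6,"slide":[0,0,0.12],"dr":[0,0,0]},{"claw":0.6,"slide":[0,0,0.24],"dr":[0,0,0]},{"claw":0.6,"slide":[0,0,0.36],"dr":[0,0,0]},{"claw":0.6,"slide":[0,0,0.45],"dr":[0,0,0]},{"claw":0.6,"slide":[0,0,0.49],"dr":[0,0,0]}]'
python3 -m inch '[{"claw":0.1,"slide":[0,0,0],"dr":[0,0,0]},{"claw":0.1,"slide":[0,0,0],"dr":[0,0,0]},{"claw":0.1,"slide":[0,0,0],"dr":[0,0,0]},{"claw":0.1,"slide":[0,0,0],"dr":[0,0,0]},{"claw":0.1,"slide":[0,0,0],"dr":[0,0,0]}]' 80
python3 -m inch '[{"claw":0.1,"slide":[0,0,0],"dr":[0,0,0]},{"claw":0.1,"slide":[0,0,0],"dr":[0,0,0]},{"claw":0.1,"slide":[0,0,-0.05],"dr":[0,0,0]},{"claw":0.1,"slide":[0,0,-0.15],"dr":[0,0,0]},{"claw":0.1,"slide":[0,0,-0.25],"dr":[0,0,0]}]'
python3 - <<'E'
from h import *
st();s=cam("side")["img"];t=cam("top")["img"]
cv2.imwrite("pics/lift.png",np.hstack([cv2.resize(s[180:280,210:340],(390,300)),cv2.resize(t[120:220,240:370],(390,300))]))
E
```

```text
time: 8.0
tool_pos: [0.5062, 0.1223, 0.0151]
eef_rot: [0.701, 0.713, -0.003, -0.002]
force: [0.3, 0.3, -0.6]
width: 0.6
gripper_force: 0.0
time: 8.42
tool_pos: [0.5104, 0.123, 0.0198]
eef_rot: [0.702, 0.713, 0.001, 0.0]
force: [-0.2, -0.5, -3.0]
width: 0.214
gripper_force: 79.9
time: 8.83
tool_pos: [0.5081, 0.1224, 0.0811]
eef_rot: [0.702, 0.713, -0.001, -0.001]
force: [1.3, 0.8, -3.5]
width: 0.215
gripper_force: 80.0
t 8.83 pos [0.5081 0.1224 0.0811] yaw_y 0.88 tilt 0.19 q [ 13.5  22.  -24.   44.2   0.  102.7] w 18.3 gf 80.03071412444115 F [ 1.32  0.76 -3.48]
```

View pics/lift.png

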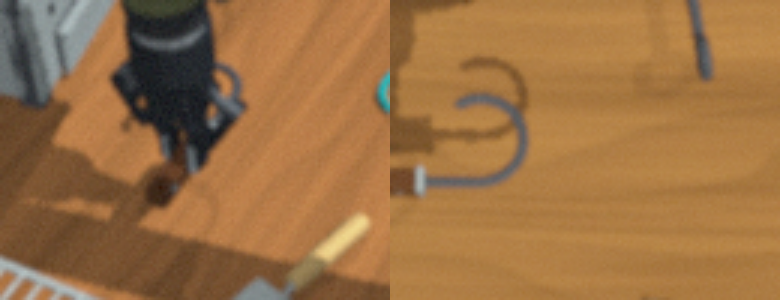

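```bash
cat >> h.py <<'E'
from scipy.optimize import least_squares
def bow(c,box,z,g,thr=330):
    x0,y0,x1,y1=box;s=c["img"].astype(int)[y0:y1,x0:x1];m=((s[...,2]-s[...,0])<28)&(s.sum(2)<thr)
    ys,xs=np.nonzero(m);P=np.array([ray(c,u+x0,v+y0,z) for u,v in zip(xs,ys)])[:,:2]
    P=P[abs(np.hypot(*(P-g).T)-.036)<.012]
    f=least_squares(lambda q:np.hypot(*(P-q).T)-.036,g,loss="soft_l1",f_scale=.003)
    print("bow centre",f.x.round(4),"n",len(P),"rms",np.sqrt(np.mean(f.fun**2)).round(4));return f.x
E
python3 - <<'E'
from h import *
o,Rm=st();c=cam("top")
g=o["tool_pos"][:2]+[.036,-.085]
for z in(.0736,):
    b=bow(c,(255,140,295,186),z,g)   # bow part
    b2=bow(c,(270,140,295,186),z,b)
    print("tool xy of C:",(Rm.T@np.r_[b-o["tool_pos"][:2],0]).round(4))
s=c["img"].astype(int)
# shank line
for u in range(254,272,3):
    col=s[172:190,u];k=np.nonzero(((col[:,2]-col[:,0])<28)&(col.sum(1)<330))[0]
    if len(k):print(u,ray(c,u,172+k.mean(),.0736).round(4))
E
```

```text
t 8.93 pos [0.5129 0.1236 0.0851] yaw_y 0.88 tilt 0.45 q [ 13.5  21.8 -23.7  44.1  -0.  102.7] w 17.8 gf 79.96474251151085 F [ 1.57  0.1  -2.99]
bow centre [0.5475 0.0373] n 159 rms 0.0032
bow centre [0.5486 0.0364] n 101 rms 0.0017
tool xy of C: [-0.0868  0.0333  0.0001]
254 [0.5121 0.0735 0.0736]
257 [0.5123 0.0661 0.0736]
260 [0.5125 0.0586 0.0736]
263 [0.5126 0.0512 0.0736]
266 [0.5128 0.0437 0.0736]
269 [0.513  0.0363 0.0736]
```

```bash
python3 -m inch '[{"claw":0.1,"slide":[-0.08,0.05,0],"dr":[0,0,0.05]},{"claw":0.1,"slide":[-0.16,0.1,0],"dr":[0,0,0.1]},{"claw":0.1,"slide":[-0.24,0.15,0],"dr":[0,0,0.15]},{"claw":0.1,"slide":[-0.32,0.2,0],"dr":[0,0,0.2]},{"claw":0.1,"slide":[-0.4,0.246,0],"dr":[0,0,0.252]}]' >/dev/null
python3 -m inch '[{"claw":0.1,"slide":[-0.055,0.076,0],"dr":[0,0,0.05]},{"claw":0.1,"slide":[-0.11,0.152,0],"dr":[0,0,0.1]},{"claw":0.1,"slide":[-0.165,0.228,0],"dr":[0,0,0.15]},{"claw":0.1,"slide":[-0.22,0.304,0],"dr":[0,0,0.2]},{"claw":0.1,"slide":[-0.273,0.381,0],"dr":[0,0,0.252]}]' >/dev/null
python3 -m inch '[{"claw":0.1,"slide":[0,0,0],"dr":[0,0,0]},{"claw":0.1,"slide":[0,0,0],"dr":[0,0,0]},{"claw":0.1,"slide":[0,0,0],"dr":[0,0,0]},{"claw":0.1,"slide":[0,0,0],"dr":[0,0,0]},{"claw":0.1,"slide":[0,0,0],"dr":[0,0,0]}]' >/dev/null
python3 - <<'E'
from h import *
go([.6393,-.0742,.0315],-44.5)
c=cam("top");o,Rm=st();z=o["tool_pos"][2]-.0075
C=o["tool_pos"]+Rm@[-.087,.0355,.0];p=proj(c,[C[0],C[1],z])[0];print("pred C",C,p)
b=bow(c,(int(p[0])-24,int(p[1])-24,int(p[0])+24,int(p[1])+24),z,C[:2])
t=c["img"];s=cam("side")["img"]
cv2.imwrite("pics/pre.png",np.hstack([cv2.resize(s[120:220,230:360],(390,300)),cv2.resize(t[80:180,270:400],(390,300))]))
E
```

```text
t 10.23 pos [ 0.6348 -0.0741  0.0807] yaw_y -44.4 tilt 0.09 q [ -6.7  31.9  -6.5  51.8   0.  127.7] w 18.4 gf 80.16369603574276 F [ 0.29 -0.41 -2.85]
slide [0.013 0.014 0.197] drz 0.001
t 10.28 pos [ 0.6351 -0.0741  0.081 ] yaw_y -44.4 tilt 0.06 q [ -6.7  31.9  -6.4  51.8   0.  127.7] w 18.1 gf 80.16333438456059 F [-0.34  0.29 -2.45]
pred C [ 0.59954069 -0.16109788  0.08101121] [348.36999365 148.00456108]
bow centre [ 0.5965 -0.1621] n 233 rms 0.0052
```

View pics/pre.png

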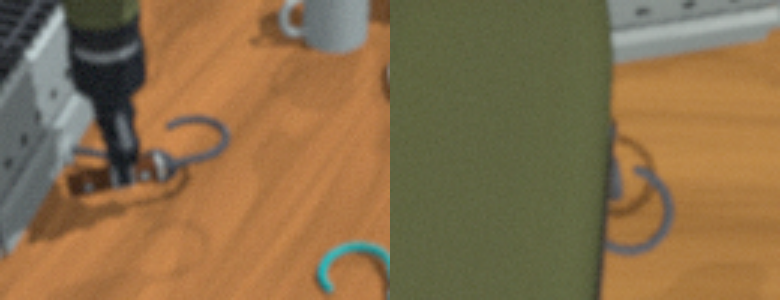

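The tip shows at top ≈(353,137), just right of the eye (344,138), as planned. I'll check the offset numerically before lowering.

Run:
```python
from h import *
c=cam("top");o,Rm=st();z=o["tool_pos"][2]-.0075
C=o["tool_pos"]+Rm@[-.087,.036,.0]
s=c["img"].astype(int)
m=((s[...,2]-s[...,0])<15)&(s.sum(2)<400)
for y in range(130,168):print(y,''.join('#' if m[y,x] else '.' for x in range(338,372)))
b=bow(c,(350,132,372,166),z,C[:2],400);b=bow(c,(350,132,372,166),z,b,400)
print("pred C",C.round(4),"tip obs",ray(c,352.7,137.3,z).round(4),"tip pred",C[:2]+.036*np.array([np.cos(np.radians(-14.4)),np.sin(np.radians(-14.4))]))
print("tool offs",Rm.T@np.r_[b-o["tool_pos"][:2],0])
```

```text
t 10.38 pos [ 0.6354 -0.0743  0.0814] yaw_y -44.42 tilt 0.01 q [ -6.7  31.9  -6.4  51.8   0.  127.7] w 18.1 gf 80.16004767268896 F [ 0.26  0.11 -3.76]
130 ..................................
131 ..................................
132 .....#............................
133 .....##...........................
134 .....##...........................
135 .....##...........................
136 .....###......###.................
137 ....####.......####...............
138 .....###.........###..............
139 .....###...........##.............
140 ....#####...........##............
141 ....#####............##...........
142 ....#####.............##..........
143 ....#####.............##..........
144 ....#####..............##.........
145 ......##...............##.........
146 ........................##........
147 ........................##........
148 ...#....................##........
149 ........................##........
150 ........................##........
151 ........................##........
152 ........................##........
153 ........................##........
154 .......................##.........
155 .......................##.........
156 ......................##..........
157 ......................##..........
158 .....................##...........
159 ..#.................##............
160 ...#..............###.............
161 ...####.........####..............
162 ....#######.######................
163 ........########..................
164 ..................................
165 ..................................
166 ..................................
167 ..................................
bow centre [ 0.5964 -0.161 ] n 93 rms 0.0018
bow centre [ 0.5964 -0.161 ] n 93 rms 0.0018
pred C [ 0.6003 -0.1616  0.0814] tip obs [ 0.6275 -0.1718  0.0739] tip pred [ 0.63512546 -0.17059512]
tool offs [-8.92136453e-02  3.28063064e-02  5.33222445e-06]
```

Run:
```python
from h import *
ct=cam("top");cs=cam("side");o,Rm=st()
for z in(.058,.066,.074,.082):
    print(z);g=np.array([.598,-.161])
    b=bow(ct,(350,132,372,166),z,g,400)
    sd=cs["img"].astype(int)
    b2=bow(cs,(284,155,312,182),z,g,400)
s=sd;m=((s[...,2]-s[...,0])<28)&(s.sum(2)<400)
for y in range(154,186):print(y,''.join('#' if m[y,x] else '.' for x in range(250,316)))
```

```text
t 10.48 pos [ 0.6357 -0.0745  0.0815] yaw_y -44.44 tilt 0.01 q [ -6.7  31.9  -6.4  51.8  -0.  127.8] w 18.0 gf 80.15766257420182 F [-0.74  0.72 -3.4 ]
0.058
bow centre [ 0.6007 -0.1632] n 93 rms 0.0018
bow centre [ 0.6027 -0.1652] n 54 rms 0.0065
0.066
bow centre [ 0.5986 -0.1621] n 93 rms 0.0018
bow centre [ 0.6032 -0.1651] n 88 rms 0.0053
0.074
bow centre [ 0.5966 -0.1611] n 93 rms 0.0018
bow centre [ 0.5986 -0.1586] n 85 rms 0.0035
0.082
bow centre [ 0.5946 -0.16  ] n 93 rms 0.0018
bow centre [ 0.5938 -0.1523] n 63 rms 0.0025
154 ..........##############..........................................
155 ..........##############..........................................
156 ..........##############..........................................
157 ..........##############..........................................
158 ...........#############..........................................
159 ..........##############................##########................
160 ..........#.############.............#####......#####.............
161 .............###########............###............###..........
[... 1006 characters left out ...]
...........#########.......###.###...........................
177 ................#########..###..#######...........................
178 ................#########.####..######............................
179 ................#########..#....####..............................
180 ................#########.........................................
181 ........####.....#####............................................
182 .......#####......................................................
183 .......###........................................................
184 ..................................................................
185 ..................................................................
```

```bash
python3 -m inch '[{"claw":0.1,"slide":[0.014,0.014,0],"dr":[0,0,0]},{"claw":0.1,"slide":[0.014,0.014,0.05],"dr":[0,0,0]},{"claw":0.1,"slide":[0.014,0.014,0.1],"dr":[0,0,0]},{"claw":0.1,"slide":[0.014,0.014,0.15],"dr":[0,0,0]},{"claw":0.1,"slide":[0.014,0.014,0.194],"dr":[0,0,0]}]'
python3 -m inch '[{"claw":0.1,"slide":[0,0,0],"dr":[0,0,0]},{"claw":0.1,"slide":[0,0,0],"dr":[0,0,0]},{"claw":0.1,"slide":[0,0,0],"dr":[0,0,0]},{"claw":0.1,"slide":[0,0,0],"dr":[0,0,0]},{"claw":0.1,"slide":[0,0,0],"dr":[0,0,0]}]' >/dev/null
python3 - <<'E'
from h import *
ct=cam("top");cs=cam("side");o,Rm=st();tp=o["tool_pos"]
C=tp+Rm@[-.088,.0345,0];print("pred C",C)
bow(ct,(350,125,372,160),tp[2]-.009,C[:2],400)
a=cv2.resize(cs["img"][130:220,240:360],(400,300),interpolation=cv2.INTER_CUBIC);b=cv2.resize(ct["img"][100:190,270:390],(400,300),interpolation=cv2.INTER_CUBIC)
cv2.imwrite("pics/low.png",np.hstack([a,b]))
# arc targets about C for the turn: TCP and slide fractions per 5 rows of 7 deg steps
C0=C[:2];T=tp[:2];yaw=np.degrees(np.arctan2(Rm[1,1],Rm[0,1]))
E
```

```text
time: 10.9
tool_pos: [0.6411, -0.0749, 0.0322]
eef_rot: [0.922, 0.387, 0.0, 0.0]
force: [0.1, -0.3, -4.1]
width: 0.212
gripper_force: 80.1
t 11.42 pos [ 0.6412 -0.075   0.0335] yaw_y -44.48 tilt 0.07 q [ -6.7  34.9  -8.8  46.2  -0.  127.8] w 18.2 gf 79.98278399929404 F [-0.23  0.69 -1.96]
pred C [ 0.6041892  -0.16193543  0.03348876]
bow centre [ 0.6036 -0.1613] n 69 rms 0.0021
```

View pics/low.png

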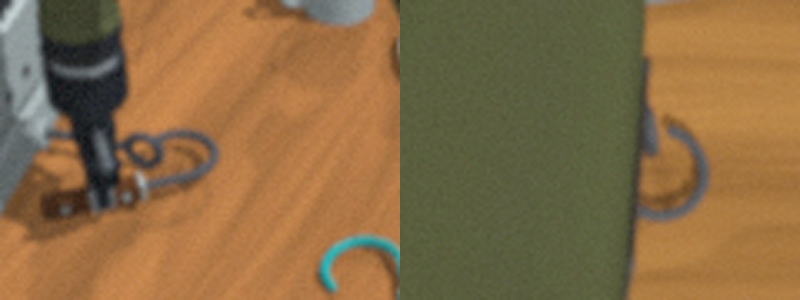

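The side view shows the tip just beside the ring at mid-height, around (290,172). I'll start working the bow round.

```bash
for i in 1 2; do python3 -m inch '[{"claw":0.1,"slide":[-0.0173,-0.0378,0],"dr":[0,0,-0.07]},{"claw":0.1,"slide":[-0.0386,-0.0735,0],"dr":[0,0,-0.14]},{"claw":0.1,"slide":[-0.0637,-0.1066,0],"dr":[0,0,-0.21]},{"claw":0.1,"slide":[-0.0922,-0.1367,0],"dr":[0,0,-0.28]},{"claw":0.1,"slide":[-0.124,-0.1636,0],"dr":[0,0,-0.35]}]'|egrep 'pos|force'; done
python3 - <<'E'
from h import *
ct=cam("top");cs=cam("side");o,Rm=st();tp=o["tool_pos"]
C=tp+Rm@[-.088,.0345,0];print("pred C",C)
E
```

```text
tool_pos: [0.5895, -0.0681, 0.0332]
force: [-0.1, 0.8, -3.3]
gripper_force: 80.1
tool_pos: [0.5426, -0.0894, 0.0333]
force: [0.3, 0.1, -3.1]
gripper_force: 80.1
t 12.35 pos [ 0.5414 -0.09    0.0331] yaw_y 18.43 tilt 0.08 q [ -9.4  27.3 -23.8  39.   -0.   62.1] w 18.1 gf 79.97946677729487 F [-0.25 -0.2  -3.34]
pred C [ 0.60194079 -0.16256065  0.03298407]
```

```bash
for i in 1 2; do python3 -m inch '[{"claw":0.1,"slide":[-0.0173,-0.0378,0],"dr":[0,0,-0.07]},{"claw":0.1,"slide":[-0.0386,-0.0735,0],"dr":[0,0,-0.14]},{"claw":0.1,"slide":[-0.0637,-0.1066,0],"dr":[0,0,-0.21]},{"claw":0.1,"slide":[-0.0922,-0.1367,0],"dr":[0,0,-0.28]},{"claw":0.1,"slide":[-0.124,-0.1636,0],"dr":[0,0,-0.35]}]'|egrep 'pos|force'; done
python3 - <<'E'
from h import *
ct=cam("top");cs=cam("side");o,Rm=st();tp=o["tool_pos"]
C=tp+Rm@[-.088,.0345,0];print("pred C",C)
E
```

```text
tool_pos: [0.5146, -0.1319, 0.0332]
force: [-0.1, 0.1, -1.9]
gripper_force: 80.1
tool_pos: [0.5122, -0.1835, 0.0332]
force: [0.1, -0.6, -2.6]
gripper_force: 80.1
t 13.28 pos [ 0.5133 -0.1845  0.0334] yaw_y 81.27 tilt 0.17 q [-19.8  26.8 -24.5  38.5  -0.  -11. ] w 18.0 gf 79.9713926576078 F [ 0.59  0.15 -2.73]
pred C [ 0.60550821 -0.16374019  0.03358799]
```

```bash
python3 -m inch '[{"claw":0.1,"slide":[-0.0173,-0.035,0],"dr":[0,0,-0.07]},{"claw":0.1,"slide":[-0.0386,-0.067,0],"dr":[0,0,-0.14]},{"claw":0.1,"slide":[-0.064,-0.097,0],"dr":[0,0,-0.213]},{"claw":0.1,"slide":[-0.064,-0.097,0],"dr":[0,0,-0.213]},{"claw":0.1,"slide":[-0.064,-0.097,0],"dr":[0,0,-0.213]}]'|egrep 'pos|force'
python3 - <<'E'
from h import *
ct=cam("top");cs=cam("side");o,Rm=st();tp=o["tool_pos"]
C=tp+Rm@[-.088,.0345,0];B=C+Rm@[-.036,0,0];print("pred C",C,"bow mid",B)
a=cv2.resize(cs["img"][130:220,240:360],(400,300),interpolation=cv2.INTER_CUBIC);b=cv2.resize(ct["img"][100:190,290:410],(400,300),interpolation=cv2.INTER_CUBIC)
cv2.imwrite("pics/thr.png",np.hstack([a,b]))
E
```

```text
tool_pos: [0.5244, -0.209, 0.0329]
force: [-0.1, 0.8, -2.6]
gripper_force: 80.0
t 13.8 pos [ 0.5234 -0.2085  0.0327] yaw_y 100.49 tilt 0.06 q [-21.7  28.4 -21.7  40.    0.  -32.2] w 18.1 gf 79.98781325295568 F [-0.22  0.   -2.69]
pred C [ 0.60361894 -0.15850957  0.03267349] bow mid [ 0.63901669 -0.15195227  0.03265138]
```

View pics/thr.png

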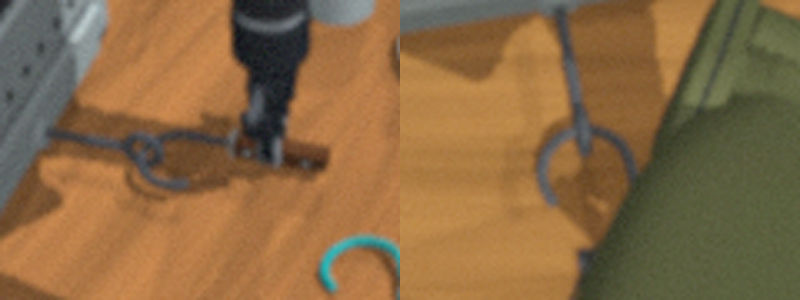

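Top ≈(343,141): the bow passes through the eye, with the eye at the bow's middle and the handle straight out. I'll pull.

```bash
for i in 1 2; do python3 -m inch '[{"claw":0.1,"slide":[0.035,0,0],"dr":[0,0,0]},{"claw":0.1,"slide":[0.07,0,0],"dr":[0,0,0]},{"claw":0.1,"slide":[0.105,0,0],"dr":[0,0,0]},{"claw":0.1,"slide":[0.14,0,0],"dr":[0,0,0]},{"claw":0.1,"slide":[0.174,0,0],"dr":[0,0,0]}]'|egrep 'pos|force'; done
python3 -m inch '[{"claw":0.1,"slide":[0,0,0],"dr":[0,0,0]},{"claw":0.1,"slide":[0,0,0],"dr":[0,0,0]},{"claw":0.1,"slide":[0,0,0],"dr":[0,0,0]},{"claw":0.1,"slide":[0,0,0],"dr":[0,0,0]},{"claw":0.1,"slide":[0,0,0],"dr":[0,0,0]}]'|egrep 'pos|force'
python3 - <<'E'
from h import *
ct=cam("top");cs=cam("side");o,Rm=st();tp=o["tool_pos"]
C=tp+Rm@[-.088,.0345,0];B=C+Rm@[-.036,0,0];print("bow mid",B)
s=cs["img"].astype(int);m=((s[...,2]-s[...,0])<25)&(s.sum(2)<330)
for y in range(166,206):print(y,''.join('#' if m[y,x] else '.' for x in range(265,345)))
E
```

```text
tool_pos: [0.4803, -0.2174, 0.0331]
force: [4.4, 2.5, -4.2]
gripper_force: 80.1
tool_pos: [0.4374, -0.2257, 0.0329]
force: [4.3, 1.4, -2.5]
gripper_force: 80.1
tool_pos: [0.4382, -0.2256, 0.0326]
force: [0.2, -0.7, -2.7]
gripper_force: 80.0
t 15.15 pos [ 0.4383 -0.2255  0.0326] yaw_y 100.71 tilt 0.03 q [-27.2  23.  -31.9  35.2  -0.  -37.9] w 17.8 gf 80.04729615524411 F [-0.23  0.18 -3.38]
bow mid [ 0.55372688 -0.16855426  0.03257778]
166 ######.....######............................................................###
167 ######....#######............................................................###
168 #####.....######............................................................####
169 #####....######............................................................#####
170 ####....###.###............................................................#####
171 ####....##..###............................................................#####
172 ###....###.####............................................................#####
173 ##.....##..#####...............................................
[... 2037 characters left out ...]
....................
198 ................................................................................
199 ................................................................................
200 ................................................................................
201 ................................................................................
202 ................................................................................
203 ................................................................................
204 ................................................................................
205 ................................................................................
```

```bash
python3 -m inch '[{"claw":0.1,"slide":[0,0,0.01],"dr":[0,-0.006,0]},{"claw":0.1,"slide":[0,0,0.02],"dr":[0,-0.012,0]},{"claw":0.1,"slide":[0,0,0.03],"dr":[0,-0.018,0]},{"claw":0.1,"slide":[0,0,0.04],"dr":[0,-0.025,0]},{"claw":0.1,"slide":[0,0,0.04],"dr":[0,-0.025,0]}]'|egrep 'pos|force'
python3 -m inch '[{"claw":0.1,"slide":[0,0,0],"dr":[0,0,0]},{"claw":0.1,"slide":[0,0,0],"dr":[0,0,0]},{"claw":0.1,"slide":[0,0,0],"dr":[0,0,0]},{"claw":0.1,"slide":[0,0,0],"dr":[0,0,0]},{"claw":0.1,"slide":[0,0,0],"dr":[0,0,0]}]' 20|egrep 'pos|force'
python3 -c "
from h import *
c=cam('side');st();print('eye',ray(c,307.5,178.5,.024), 'open', np.dot(np.array([.639,-.1545])-ray(c,307.5,178.5,.024)[:2],[.983,.182]))"
```

```text
tool_pos: [0.4377, -0.2253, 0.0223]
force: [-0.9, 0.2, -0.7]
gripper_force: 80.1
tool_pos: [0.4384, -0.2256, 0.0228]
force: [-0.1, 1.0, -2.3]
gripper_force: 80.0
t 16.03 pos [ 0.4384 -0.2256  0.0229] yaw_y 100.69 tilt 2.25 q [-28.1  22.8 -34.4  31.1   1.4 -38.8] w 17.9 gf 79.97731363400817 F [ 0.25 -0.12 -2.07]
eye [ 0.55639366 -0.17500897  0.024     ] open 0.08493466984892498
```

```bash
python3 -m inch '[{"claw":0.22,"slide":[0,0,0],"dr":[0,0,0]},{"claw":0.25,"slide":[0,0,0],"dr":[0,0,0]},{"claw":0.3,"slide":[0,0,0],"dr":[0,0,0]},{"claw":0.4,"slide":[0,0,0],"dr":[0,0,0]},{"claw":0.5,"slide":[0,0,0],"dr":[0,0,0]}]'|egrep 'pos|force|width'
python3 -m inch '[{"claw":0.5,"slide":[0,0,0],"dr":[0,0,0]},{"claw":0.5,"slide":[0,0,-0.05],"dr":[0,0,0]},{"claw":0.5,"slide":[0,0,-0.15],"dr":[0,0,0]},{"claw":0.5,"slide":[0,0,-0.3],"dr":[0,0,0]},{"claw":0.5,"slide":[0,0,-0.45],"dr":[0,0,0]}]'|egrep 'pos|force|width'
python3 -m inch '[{"claw":0.5,"slide":[0.05,0,-0.1],"dr":[0,0,0]},{"claw":0.5,"slide":[0.1,0,-0.2],"dr":[0,0,0]},{"claw":0.5,"slide":[0.1,0,-0.3],"dr":[0,0,0]},{"claw":0.5,"slide":[0.1,0,-0.3],"dr":[0,0,0]},{"claw":0.5,"slide":[0.1,0,-0.3],"dr":[0,0,0]}]'|egrep 'pos|force|width'
python3 - <<'E'
from h import *
cs=cam("side");st()
cv2.imwrite("pics/end.png",cv2.resize(cs["img"][120:240,230:390],(640,480),interpolation=cv2.INTER_CUBIC))
E
```

```text
tool_pos: [0.4386, -0.2257, 0.0231]
force: [0.3, -0.2, 1.5]
width: 0.496
gripper_force: 0.0
tool_pos: [0.4327, -0.2257, 0.1357]
force: [0.1, -0.2, -0.2]
width: 0.498
gripper_force: 0.0
tool_pos: [0.4075, -0.2323, 0.2108]
force: [-0.3, -0.2, -1.3]
width: 0.498
gripper_force: 0.0
t 17.33 pos [ 0.4067 -0.2317  0.2095] yaw_y 100.68 tilt 2.31 q [-30.6   9.2 -21.   58.1   1.5 -41.3] w 42.8 gf 0.0 F [ 0.13  0.96 -0.31]
```

View pics/end.png

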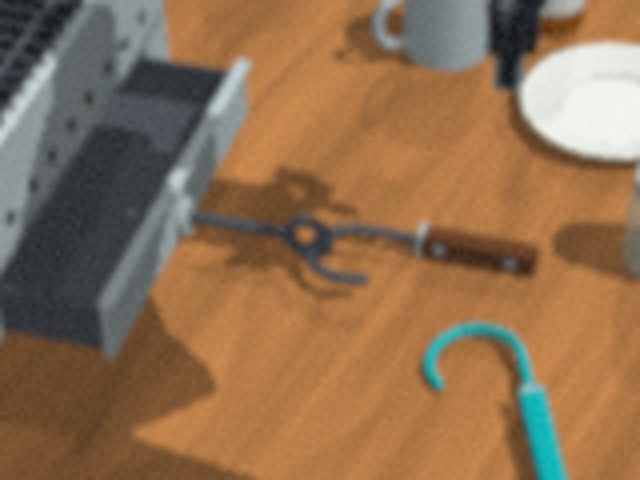

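The drawer is open. The hook lies with its bow through the eye at side ≈(307,178), with its handle down and pointing out. I'll hand in.

```bash
python3 -c "
from workcell import *
print(sign_off())"
```

```text
the job is handed in; nothing more can be done
None
```

The ash drawer is open about 80–85 mm by the cameras, the hook is let go with its bow through the eye and its handle down, and the job is handed in; the hand-in gave no verdict.

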